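# Gather the spare desk feet in the tray's cut-off corner

### The arm

A 7-joint arm with a two-finger parallel gripper is mounted at the origin on a cart in front of the work surface, level with it; the furniture and walls round the work are solid. World frame = base frame: x ahead of the robot, y to its left, z up, the work surface at z = 0. Lengths are in m, angles in rad, forces in N, time in s.
With the tool pointing down it reaches from about 0.4 to 0.875 m from the base axis. Payload 19.3 kg.
Tool frame: the origin (TCP) lies on the centre line of the jaws, within the pads' length; the fingertips stand 14 mm ahead of it and the grasp point (between the pads) lies 5 mm behind it; x points along the fingers, y is the direction in which the jaws open and shut, and the axes are right-handed (so a half turn about x gives the same grasp; the last joint's range is limited). The gripper opens to 85 mm and grips with 20 to 120 N. Pads are 22 mm wide; open, the fingers measure 114 mm over their backs; the gripper's body (76 mm by 85 mm) begins 54 mm behind the grasp point. The pads swing forward as they close: fully open they stand 13 mm farther back than shut.
Start: joints at [1.111, 0.521, -0.036, 1.599, 0.021, 1.021, -0.113], TCP at [0.237, -0.578, 0.221] pointing down, gripper open.
Joint ranges: [-2.91, 2.91], [-0.3, 2.13], [-1.5, 1.42], [0.17, 2.43], [-1.26, 4.41], [0.16, 1.93], [-2.52, 2.52]. Speed limits (rad/s): [1.89, 1.89, 2.39, 2.39, 3.01, 3.01, 3.01].

### API

Orientations are given as [roll, pitch, yaw] about the fixed x, y, z axes, in that order (R = Rz(yaw) Ry(pitch) Rx(roll)).
In Python, from workcell import monitor, optics, bot gives the robot as it stands.
- The arm moves only by the tool arm_command, never from a script. Its arguments are lists of equal length, an entry for each row: "delta_pos": the shift along the tool's x, y, z as a fraction of full scale, a list of three; "rotation": the turn, a rotation vector about the tool's x, y, z as a fraction of full scale, a list of three. In form: {"delta_pos": [[dx, dy, dz], ...], "rotation": [[wx, wy, wz], ...]}. A call has 1 to 10 rows; each row shifts and turns the pose as measured when the row begins, along the tool's axes as they then stand; what a row does not reach is not made up. Full scale, the value 1, is 30 mm for a shift and 6 degrees for a turn. A row lasts 1/10 s, in which the tool goes at most 50 mm and 8.59 degrees, less where a joint would pass 70% of its speed; a pose out of reach is approached as far as the arm can. A call with a number of a shift or a turn outside -1 to 1 is refused whole. A call with a gripper value outside its range is refused whole. "gripper" is the closure, from -1 (fully open) to 1 (shut), so that 0 is half open, set as the call begins (left out, the last holds). The fingers move at their own pace and stop on an object; "grip_force" is the grip in N (left out, the last holds). Time passes only in rows, so rows that do not move let the fingers close. It gives the time, the measured TCP pose, the force and the opening at its end, in the units of the state.
- monitor.observe(): the state, without advancing time (a new reading comes with each control period).
- optics.grab_frame(name): name is "scene" or "top" or "wrist"; returns the picture (384x512x3 uint8, red, green, blue); there is no depth.
- optics.camera_params(name): a dict with "fx", "fy", "cx", "cy" (pixels), "origin" and "rotation" of the camera in the world. Camera axes: x right, y down, z forward; pixel columns grow to the right and rows downward; lengths in m; the calibration is good to about 2 mm. A picture is of the moment at which its call begins: read the wrist's pose just before it. camera_params takes no time and is no camera call; for the wrist camera it gives the pose at the moment of the call.
- bot.job_done(): hands the job in, once; it reports no verdict.
The state is a dict: "clock": time; "qpos": joint angles; "qd": joint speeds; "joint_efforts": joint torques, N m; "position": TCP position; "tool_rot": TCP orientation; "force": force on the tool from outside, world axes, zero at the start; "moment": the same for the moment, N m; "grip_width": finger opening in m.
Only numpy, scipy, OpenCV 4.12 (cv2) and the standard library are available. Lean on these libraries where they do the work, as an engineer would, in place of code of your own. Each camera call takes 0.05 s, during which the arm holds its last target. There are 200 camera calls.

### The job

Put the stray black desk foot (a small plastic disc) from the desk into the grey sorting tray while the tray still stands on the desk. Then lift the tray by its wooden bar and tilt it, with the cut-off corner lowest, until all five feet have slid together into that corner. Finish still holding it like that, clearly tilted and steady in the air with its lowest point more than 10 cm above the desk; leave the other things on the desk where they are.

Things in the scene. Friction and masses are not known exactly. Their poses are not given: they have to be found in the camera images.
- tray: grey plastic sorting tray, about 0.2 kg. Outer 188 mm along its x, 148 mm along its y (204 mm along x with its straps), walls 53 mm high with the rim, 4 mm thick, inner floor 10 mm above the underside. Origin: centre of its underside, z up. The corner at +x, +y is cut off at 45 degrees (40 mm off each side, full-height wall); the others are square. The half y > 0 starts empty where x > -0.03 m
- bar_centre (a point): middle of the tray's straight wooden carrying bar, which runs along the tray's x over its whole length above its middle line: 16 mm wide (tray y), 20 mm tall (95 to 115 mm above the tray's underside), held by a flat steel strap at each short wall. This point is the bar's centre, 105 mm above the tray's origin; axes as the tray's
- cut_corner (a point): point on the tray's inner floor at the middle of the cut-off corner's wall, tray (0.071, 0.051, 0.010) m. The feet start to slide on the smooth floor at 10 to 15 degrees of tilt, but along a wall only at 20 to 30 degrees straight to the corner, equally down the tray's +x and +y; 30 to 40 degrees does not spill them
- cut_corner_foot (a point): lower outer edge of the cut-off corner, at its middle, at tray (0.074, 0.054, 0) m: the tray's lowest region when it is tilted to that corner
- piece_1 (a point): one of four identical spare desk feet lying scattered in the tray: black plastic discs, 28 mm across, 14 mm tall, 18 g, with a small steel screw head in the middle of the top; this point is its centre, half-way up; z axis up at the start
- piece_2 (a point): one of four identical spare desk feet lying scattered in the tray: black plastic discs, 28 mm across, 14 mm tall, 18 g, with a small steel screw head in the middle of the top; this point is its centre, half-way up; z axis up at the start
- piece_3 (a point): one of four identical spare desk feet lying scattered in the tray: black plastic discs, 28 mm across, 14 mm tall, 18 g, with a small steel screw head in the middle of the top; this point is its centre, half-way up; z axis up at the start
- piece_4 (a point): one of four identical spare desk feet lying scattered in the tray: black plastic discs, 28 mm across, 14 mm tall, 18 g, with a small steel screw head in the middle of the top; this point is its centre, half-way up; z axis up at the start
- stray (a point): the fifth desk foot, just like the others (black disc, 28 mm across, straight sides up to 10 mm, then a bevelled edge, 14 mm tall, 18 g), lying flat and alone on the desk on the other side from the tray; this point is its centre, 7 mm above its underside; z up
- eraser: white eraser in a card sleeve, 23x58x13 mm; a bystander, to be left alone; origin at the centre of its underside
- usb_stick: dark USB stick, 18x54x9 mm; a bystander, to be left alone; origin at the centre of its underside
- glue_stick: glue stick standing upright, 28 mm thick, 91 mm tall; a bystander, to be left alone; origin at the centre of its underside
- staple_box: small carton of staples, 40x78x30 mm; a bystander, to be left alone; origin at the centre of its underside
- binder_clip: black foldback clip with wire arms, 41x25x46 mm; a bystander, to be left alone; origin at the centre of its underside

How it is judged:
On the way:
1. the stray foot lies in the tray, which still stands on the desk (x of stray in the frame of tray between -0.09 and 0.09 m and y of stray in the frame of tray between -0.07 and 0.07 m and z of stray in the frame of tray below 0.042 m and height (world z) of tray below 0.008 m and angle between tray's own z axis and vertical below 0.08 rad), for 0.2 s.
At the end, for the whole second after the job is handed in: The robot holds the tray steady in the air: foot of the cut-off corner over 95 mm above the desk, the tray's +x and +y axes each at least 7 degrees below level (cut-off corner lowest), and the centres of all five feet within 90 mm of the point in that corner (distance between each of piece_1, piece_2, piece_3, piece_4, stray and cut_corner below 0.09 m and angle between tray's own x axis and vertical above 1.69 rad and angle between tray's own y axis and vertical above 1.69 rad and height (world z) of cut_corner_foot above 0.095 m and contact force between the fingers and tray above 1 N and linear speed of tray below 0.03 m/s and angular speed of tray below 0.15 rad/s); the arm keeps its last pose, push and grip.
It fails at once if the eraser is moved more than 30 mm (distance of eraser from where it was at the start of the episode above 0.03 m).
It fails at once if the usb stick is moved more than 30 mm (distance of usb_stick from where it was at the start of the episode above 0.03 m).
It fails at once if the glue stick is moved more than 30 mm (distance of glue_stick from where it was at the start of the episode above 0.03 m).
It fails at once if the staple box is moved more than 30 mm (distance of staple_box from where it was at the start of the episode above 0.03 m).
It fails at once if the binder clip is moved more than 30 mm (distance of binder_clip from where it was at the start of the episode above 0.03 m).
It also fails if it takes over 61 s, if anything falls off the work surface, if the arm or the gripper's body presses on something with over 40 N, if the wrist force passes 120 N, or if a joint passes its speed limit or range.

## Working session

There is one attempt and no reset: what is moved stays moved. The work goes in short steps, Python scripts to look and compute and a tool call to move; the robot and the scene stay as the last step left them, time stands still between calls to the robot, and variables do not carry over. Pictures are saved under pics/ and viewed, about 8 in all and at most 12, crops included, and the job is handed in when it is done.

Besides the shell and the picture viewer there is one more tool, called after "Call:" in YAML: its name, and indented under it one key for each argument. arm_command: Moves the arm, as the interface text tells. Its arguments: {"type":"object","properties":{"delta_pos":{"type":"array","items":{"type":"array","items":{"type":"number"}}},"rotation":{"type":"array","items":{"type":"array","items":{"type":"number"}}},"gripper":{"type":"number"},"grip_force":{"type":"number"}},"required":["delta_pos","rotation"]}

```bash
ls; mkdir -p pics; python3 - <<'E'
from workcell import monitor, optics, bot
import cv2,numpy as np
s=monitor.observe();print(s)
for n in("top","scene"):
    p=optics.camera_params(n);print(n,p)
    im=optics.grab_frame(n);cv2.imwrite(f"pics/{n}0.png",im[:,:,::-1])
print(optics.camera_params("wrist"))
E
```

```text
pics
{'clock': 0.0, 'qpos': array([ 1.11083144,  0.52201097, -0.03630773,  1.59998562,  0.02120914,
        1.02108106, -0.1127604 ]), 'qd': array([-0.00103996, -0.00013345, -0.00013781, -0.00253679, -0.00107692,
       -0.00048139, -0.00090405]), 'joint_efforts': array([ 4.99409780e-04, -9.27107263e+01,  1.98018260e+00, -3.69946754e+01,
        1.80492376e-02,  8.05686781e-03,  5.52433073e-05]), 'position': array([ 0.23730891, -0.57783598,  0.22093586]), 'tool_rot': array([-1.48442904,  1.56969648,  2.04694544]), 'force': array([ 0.05955409, -0.41456133, -0.50560786]), 'moment': array([-0.06225317, -0.00899987, -0.03667427]), 'grip_width': 0.08567163165261386}
top {'fx': 465.4581972132449, 'fy': 465.4581972132449, 'cx': 260.5387661752814, 'cy': 201.44022667394813, 'origin': array([ 0.27770777, -0.01065664,  1.36754608]), 'rotation': array([-2.90146048e+00,  1.43604324e-03, -1.54516871e+00])}
scene {'fx': 404.38898838364804, 'fy': 404.38898838364804, 'cx': 252.3252013886362, 'cy': 194.9900661399122, 'origin': array([0.10573847, 0.67838683, 0.60543016]), 'rotation': array([-2.14364364, -0.02024234, -2.54911353])}
{'fx': 273.97323403935536, 'fy': 273.97323403935536, 'cx': 252.42748402666737, 'cy': 186.08430893715808, 'origin': array([ 0.30510513, -0.54980141,  0.37280205]), 'rotation': array([ 2.85084959e+00,  4.45274904e-04, -1.18085207e+00])}
```

View pics/top0.png

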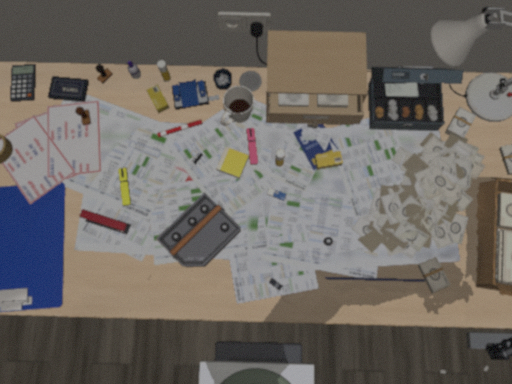

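View pics/scene0.png

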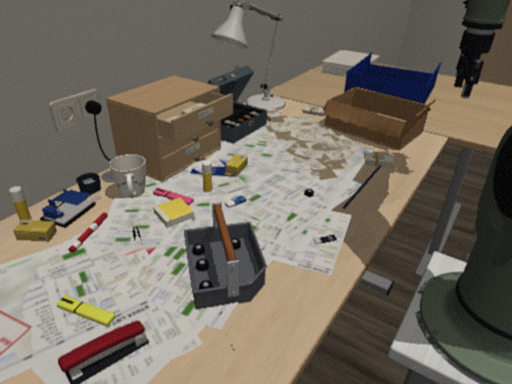

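The top view shows the tray at about (200,230), with the bar running lower-left to upper-right and four feet to its upper left. The stray is at (328,240), the USB stick at about (275,284), the eraser near (280,196) and the glue stick near (280,157). In the scene view the stray is at (309,192) and the tray at about (225,260).

```bash
cat > h.py <<'E'
from workcell import monitor, optics, bot
import cv2,numpy as np
from scipy.spatial.transform import Rotation as Ro
def rot(e): return Ro.from_euler('xyz',e).as_matrix()
def ray(p,uv,z):
    d=rot(p['rotation'])@np.array([(uv[0]-p['cx'])/p['fx'],(uv[1]-p['cy'])/p['fy'],1.])
    o=p['origin'];return o+d*(z-o[2])/d[2]
def proj(p,X):
    c=rot(p['rotation']).T@(np.asarray(X)-p['origin']);return np.array([p['cx']+p['fx']*c[0]/c[2],p['cy']+p['fy']*c[1]/c[2]])
E
python3 - <<'E'
from h import *
t=optics.camera_params('top');s=optics.camera_params('scene')
im=cv2.imread('pics/top0.png');c=im[180:300,140:350]
cv2.imwrite('pics/crop0.png',cv2.resize(c,None,fx=3.8,fy=3.8,interpolation=cv2.INTER_CUBIC))
# bar mask: brown
hsv=cv2.cvtColor(im,cv2.COLOR_BGR2HSV)
m=cv2.inRange(hsv,(3,90,50),(16,255,200));m[:, :140]=0;m[:,260:]=0;m[:190]=0;m[275:]=0
n,l,st,ce=cv2.connectedComponentsWithStats(m)
i=1+np.argmax(st[1:,4]);print(st[i],ce[i]);ys,xs=np.where(l==i)
r=cv2.minAreaRect(np.c_[xs,ys].astype(np.float32));b=cv2.boxPoints(r);print(r)
print([ray(t,q,.115).round(4) for q in b],ray(t,ce[i],.115))
sub=im[232:250,318:338].max(2);ys,xs=np.where(sub<60);q=(xs.mean()+318,ys.mean()+232);print('stray',len(xs),q,ray(t,q,.012))
sc=cv2.imread('pics/scene0.png')[183:202,300:320].max(2);ys,xs=np.where(sc<60);q=(xs.mean()+300,ys.mean()+183);print(len(xs),q,ray(s,q,.007))
E
```

```text
[170 206  51  49 370] [195.03243243 229.75945946]
((195.26377868652344, 229.2713165283203), (5.8554582595825195, 66.52119445800781), 45.80692672729492)
[array([0.442 , 0.2417, 0.115 ]), array([0.574 , 0.1191, 0.115 ]), array([0.5623, 0.1072, 0.115 ]), array([0.4309, 0.2299, 0.115 ])] [0.5001549  0.17576121 0.115     ]
stray 7 (np.float64(325.7142857142857), np.float64(242.14285714285714)) [ 0.49135282 -0.19457765  0.012     ]
39 (np.float64(308.56410256410254), np.float64(193.05128205128204)) [ 0.49309625 -0.19733821  0.007     ]
```

View pics/crop0.png

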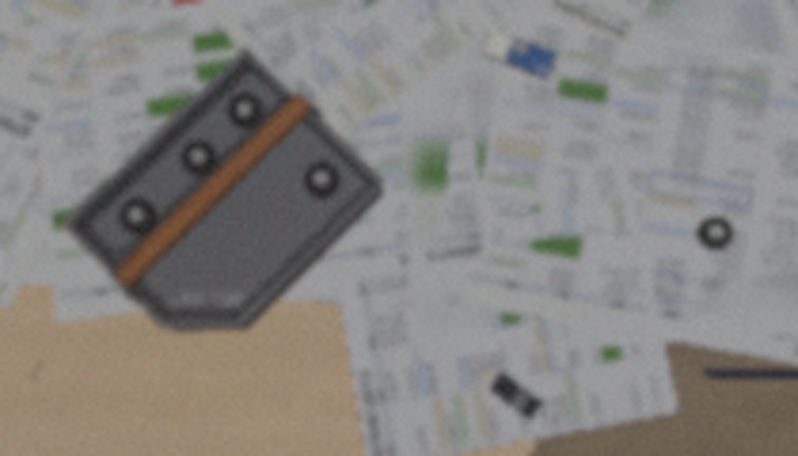

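The crop shows the cut corner at the bottom of the tray, crop (165–245, 325), facing the robot. The bar runs (125,275) to (300,100), so tray +x points lower-left with a yaw of about 137°. The stray is at crop (715,233), which is pixel (328.2, 241.3).

```bash
cat >> h.py <<'E'
def down(yaw,tilt=0,ax=(0,0,1)):
    "tool x down, tool y along yaw; then turned by tilt about world axis ax"
    x=np.array([0,0,-1.]);y=np.array([np.cos(yaw),np.sin(yaw),0]);R=np.c_[x,y,np.cross(x,y)]
    return Ro.from_rotvec(tilt*np.array(ax)).as_matrix()@R
def togo(P,R):
    s=monitor.observe();C=rot(s['tool_rot'])
    print('t',round(s['clock'],2),'pos',s['position'].round(4),'q',s['qpos'].round(2),'w',round(s['grip_width'],4))
    print('shift/30mm',(C.T@(np.asarray(P)-s['position'])/.03).round(2),'turn/6deg',(np.degrees(Ro.from_matrix(C.T@R).as_rotvec())/6).round(2))
E
python3 - <<'E'
from h import *
t=optics.camera_params('top')
print(ray(t,(328.2,241.3),.012))
print(rot(monitor.observe()['tool_rot']).round(3))
for c in [(245,60),(380,185),(245,325),(165,325),(75,225)]:
    print(c,ray(t,(c[0]/3.8+139.6,c[1]/3.8+179.6),.053).round(4))
for y in (-43,47,137): print(y);togo([.493,-.199,.15],down(np.radians(y)))
E
```

```text
[ 0.4940339  -0.20189129  0.012     ]
[[-0.     0.38  -0.925]
 [ 0.001 -0.925 -0.38 ]
 [-1.    -0.001  0.   ]]
(245, 60) [0.6134 0.1646 0.053 ]
(380, 185) [0.5187 0.0575 0.053 ]
(245, 325) [0.411  0.1536 0.053 ]
(165, 325) [0.4095 0.2128 0.053 ]
(75, 225) [0.4824 0.2852 0.053 ]
-43
t 0.1 pos [ 0.2374 -0.5779  0.221 ] q [ 1.11  0.52 -0.04  1.6   0.02  1.02 -0.11] w 0.0852
shift/30mm [  2.37  -8.44 -12.68] turn/6deg [-4.11 -0.    0.01]
47
t 0.1 pos [ 0.2374 -0.5779  0.221 ] q [ 1.11  0.52 -0.04  1.6   0.02  1.02 -0.11] w 0.0852
shift/30mm [  2.37  -8.44 -12.68] turn/6deg [-1.911e+01 -1.000e-02  1.000e-02]
137
t 0.1 pos [ 0.2374 -0.5779  0.221 ] q [ 1.11  0.52 -0.04  1.6   0.02  1.02 -0.11] w 0.0852
shift/30mm [  2.37  -8.44 -12.68] turn/6deg [2.589e+01 1.000e-02 0.000e+00]
```

Call:
arm_command:
  delta_pos:
    - [0,-0.65,-0.97]
    - [0,-0.65,-0.97]
    - [0,-0.65,-0.97]
    - [0,-0.65,-0.97]
    - [0,-0.65,-0.97]
    - [0,-0.65,-0.97]
    - [0,-0.65,-0.97]
    - [0,-0.65,-0.97]
    - [0,-0.65,-0.97]
    - [0,-0.65,-0.97]
  rotation:
    - [0,0,0]
    - [0,0,0]
    - [0,0,0]
    - [0,0,0]
    - [0,0,0]
    - [0,0,0]
    - [0,0,0]
    - [0,0,0]
    - [0,0,0]
    - [0,0,0]
  gripper: -0.2

```text
clock: 1.1
position: [0.4349, -0.279, 0.218]
tool_rot: [-0.898, 1.565, 2.625]
force: [0.6, -0.3, -0.2]
grip_width: 0.0517
```

```bash
python3 - <<'E'
from h import *
togo([.493,-.200,.15],down(np.radians(-43)))
E
```

```text
t 1.1 pos [ 0.4349 -0.279   0.218 ] q [ 0.56  0.36 -0.13  1.88  0.06  0.91 -0.79] w 0.0517
shift/30mm [ 2.27 -1.71 -2.79] turn/6deg [-4.19  0.02  0.05]
```

Call:
arm_command:
  delta_pos:
    - [0,-0.57,-0.93]
    - [0,-0.57,-0.93]
    - [0,-0.57,-0.93]
    - [0.5,0,0]
    - [0.5,0,0]
    - [0.5,0,0]
    - [0.5,0,0]
    - [0.2,0,0]
    - [0,0,0]
    - [0,0,0]
  rotation:
    - [0,0,0]
    - [0,0,0]
    - [0,0,0]
    - [-0.9,0,0]
    - [-0.9,0,0]
    - [-0.9,0,0]
    - [-0.9,0,0]
    - [-0.5,0,0]
    - [0,0,0]
    - [0,0,0]

```text
clock: 2.1
position: [0.4973, -0.1893, 0.1482]
tool_rot: [-1.568, 1.562, 2.408]
force: [0.7, 0.4, 0.3]
grip_width: 0.0512
```

```bash
python3 - <<'E'
from h import *
p=optics.camera_params('wrist');im=optics.grab_frame('wrist')[:,:,::-1];cv2.imwrite('pics/w1.png',im)
print(proj(p,[.493,-.2,.014]))
hsv=cv2.cvtColor(im,cv2.COLOR_BGR2HSV)
m=cv2.inRange(im,(0,0,0),(60,60,60));n,l,st,ce=cv2.connectedComponentsWithStats(m)
for i in range(1,n):
    if st[i,4]>150: print(st[i],ce[i].round(1),ray(p,ce[i],.010).round(4))
togo([.493,-.200,.15],down(np.radians(-43)))
E
```

```text
[257.2284638  184.87799226]
[ 67 138  26  37 611] [ 79.9 156.5] [ 0.3717 -0.0495  0.01  ]
[249 170  23  23 315] [259.6 180.5] [ 0.4976 -0.1989  0.01  ]
[    0   194   512   190 50925] [224.9 322.2] [ 0.3369 -0.3113  0.01  ]
t 2.15 pos [ 0.4974 -0.1893  0.1483] q [ 0.45  0.48 -0.26  1.9   0.16  0.79 -0.64] w 0.051
shift/30mm [-0.06  0.13  0.36] turn/6deg [0.14 0.   0.09]
```

View pics/w1.png

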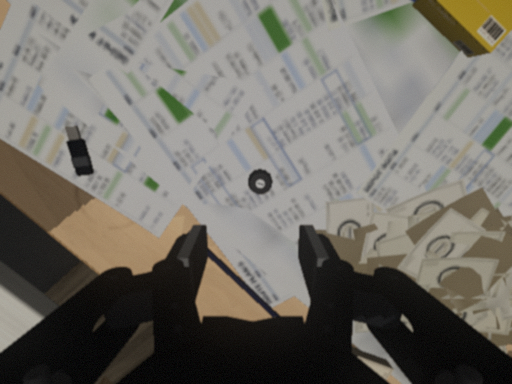

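The wrist view shows the stray at pixel (260,181), which puts it at (0.497, -0.199) on the desk. That agrees with the top view to within 4 mm. I'll descend now.

Call:
arm_command:
  delta_pos:
    - [0,0.21,0.29]
    - [0.8,0,0]
    - [0.8,0,0]
    - [0.8,0,0]
    - [0.6,0,0]
    - [0.4,0,0]
    - [0.2,0,0]
    - [0,0,0]
  rotation:
    - [0,0,0.09]
    - [0,0,0]
    - [0,0,0]
    - [0,0,0]
    - [0,0,0]
    - [0,0,0]
    - [0,0,0]
    - [0,0,0]

```text
clock: 2.95
position: [0.4985, -0.2071, 0.0405]
tool_rot: [1.65, 1.559, -0.666]
force: [0.4, -0.3, 0.1]
grip_width: 0.0513
```

```bash
python3 - <<'E'
from h import *
p=optics.camera_params('wrist');im=optics.grab_frame('wrist')[:,:,::-1];cv2.imwrite('pics/w2.png',im)
togo([.496,-.200,.016],down(np.radians(-43)))
m=cv2.inRange(im,(0,0,0),(60,60,60));n,l,st,ce=cv2.connectedComponentsWithStats(m)
for i in range(1,n):
    if st[i,4]>150: print(st[i],ce[i].round(1),ray(p,ce[i],.012).round(4),ray(p,st[i,:2]+st[i,2:4]/2,.012).round(4))
E
```

```text
t 3.0 pos [ 0.4987 -0.2072  0.041 ] q [ 0.43  0.65 -0.2   1.96  0.25  0.54 -0.69] w 0.0514
shift/30mm [ 0.83 -0.24 -0.11] turn/6deg [ 0.05 -0.01 -0.12]
[226 187  36  37 875] [243.7 204. ] [ 0.4985 -0.1984  0.012 ] [ 0.4979 -0.1994  0.012 ]
[    0   226   512   158 42857] [252.8 329.9] [ 0.4292 -0.2831  0.012 ] [ 0.4475 -0.2669  0.012 ]
```

View pics/w2.png

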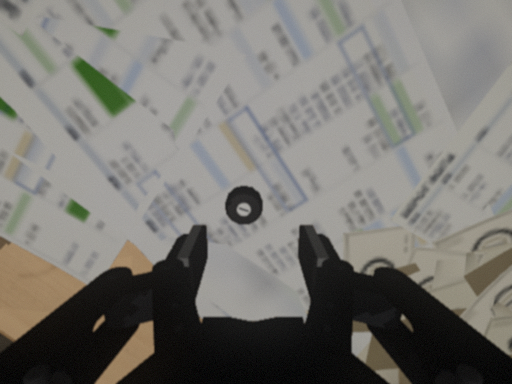

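The foot is at (244,205) between the jaws, so it sits at (0.498, -0.199). I'll shift 6 mm, go down and close.

Call:
arm_command:
  delta_pos:
    - [0,-0.22,-0.2]
    - [0.4,0,0]
    - [0.3,0,0]
    - [0.15,0,0]
    - [0,0,0]
  rotation:
    - [0,0,-0.12]
    - [0,0,0]
    - [0,0,0]
    - [0,0,0]
    - [0,0,0]

```text
clock: 3.5
position: [0.4991, -0.1977, 0.0152]
tool_rot: [2.514, 1.568, 0.199]
force: [0.7, 0.2, -0.4]
grip_width: 0.0511
```

```bash
python3 - <<'E'
from h import *
togo([.498,-.199,.016],down(np.radians(-43)));print(monitor.observe()['force'])
E
```

```text
t 3.5 pos [ 0.4991 -0.1977  0.0152] q [ 0.41  0.7  -0.19  1.96  0.25  0.5  -0.71] w 0.0511
shift/30mm [-0.03  0.    0.06] turn/6deg [ 0.05 -0.02 -0.02]
[ 0.69189206  0.20881337 -0.38994016]
```

Call:
arm_command:
  delta_pos:
    - [0,0,0]
    - [0,0,0]
    - [0,0,0]
    - [0,0,0]
    - [0,0,0]
    - [0,0,0]
  rotation:
    - [0,0,0]
    - [0,0,0]
    - [0,0,0]
    - [0,0,0]
    - [0,0,0]
    - [0,0,0]
  gripper: 1
  grip_force: 40

```text
clock: 4.1
position: [0.4994, -0.1981, 0.0157]
tool_rot: [2.394, 1.567, 0.078]
force: [-0.3, 0.0, 1.4]
grip_width: 0.0
```

Call:
arm_command:
  delta_pos:
    - [-0.3,0,0]
    - [-0.6,0,0]
    - [-1,0,0]
    - [-1,0,0]
    - [-1,0,0]
    - [-1,0,0]
    - [-0.7,0,0]
    - [-0.3,0,0]
  rotation:
    - [0,0,0]
    - [0,0,0]
    - [0,0,0]
    - [0,0,0]
    - [0,0,0]
    - [0,0,0]
    - [0,0,0]
    - [0,0,0]

```text
clock: 4.9
position: [0.4975, -0.1974, 0.2028]
tool_rot: [2.61, 1.568, 0.294]
force: [-0.6, -0.1, -0.3]
grip_width: 0.0002
```

```bash
python3 - <<'E'
from h import *
a=np.radians(137.2);tx=np.array([np.cos(a),np.sin(a),0]);ty=np.array([-np.sin(a),np.cos(a),0])
C=np.array([.502,.173,0]);print(tx,ty)
d=C+.03*tx+.040*ty;print('drop over',d)
# tilt: tool leans so body goes to +ty ; tool x = down tilted to -ty. rotate about tx:
for sg in (1,-1):
    R=down(np.radians(-43),sg*np.radians(18),tx);print(sg,R[:,0].round(3))
togo(d+[0,0,.19],down(np.radians(-43)))
E
```

```text
[-0.73372986  0.6794413   0.        ] [-0.6794413  -0.73372986  0.        ]
drop over [0.45281045 0.16403404 0.        ]
1 [-0.21  -0.227 -0.951]
-1 [ 0.21   0.227 -0.951]
t 4.9 pos [ 0.4975 -0.1974  0.2028] q [ 0.48  0.41 -0.28  1.85  0.14  0.9  -0.61] w 0.0002
shift/30mm [ 0.43 -9.26 -7.85] turn/6deg [ 0.06 -0.02 -0.01]
```

The opening closed to 0, so the grasp missed. I'll look again.

```bash
python3 - <<'E'
from h import *
p=optics.camera_params('wrist');im=optics.grab_frame('wrist')[:,:,::-1]
s=optics.camera_params('scene');sc=optics.grab_frame('scene')[:,:,::-1]
cv2.imwrite('pics/w3.png',np.hstack([im[60:360,120:420],cv2.resize(sc[140:240,250:400],None,fx=3,fy=3)]))
m=cv2.inRange(im,(0,0,0),(60,60,60));n,l,st,ce=cv2.connectedComponentsWithStats(m)
for i in range(1,n):
    if st[i,4]>80: print(st[i],ce[i].round(1),ray(p,ce[i],.012).round(4))
m=cv2.inRange(sc,(0,0,0),(60,60,60));m[:170]=0;m[230:]=0;n,l,st,ce=cv2.connectedComponentsWithStats(m)
for i in range(1,n):
    if st[i,4]>15: print(st[i],ce[i].round(1),ray(s,ce[i],.007).round(4))
E
```

```text
[380   3  27  31 229] [391.4  19.4] [ 0.7216 -0.1813  0.012 ]
[ 88 130  22  32 417] [ 98.5 146. ] [ 0.3722 -0.0499  0.012 ]
[244 157  19  19 203] [253.1 165.2] [ 0.4977 -0.1988  0.012 ]
[   0  158  103  122 5674] [ 42.5 223.3] [ 0.233  -0.0643  0.012 ]
[    0   212   512   172 47569] [248.3 329.7] [ 0.3167 -0.3846  0.012 ]
[  0 263  15  70 280] [  7.9 291.1] [ 0.1048 -0.0935  0.012 ]
[344 170  33  38  73] [359.1 189. ] [ 0.3864 -0.3004  0.007 ]
[404 170  62  60 828] [444.6 199. ] [ 0.1751 -0.3888  0.007 ]
[ 457  170   55   60 2299] [491.4 201.2] [ 0.0671 -0.4533  0.007 ]
[ 76 173  24  21 342] [ 88.6 182.8] [1.0241 0.1191 0.007 ]
[305 190   8   7  40] [308.6 193. ] [ 0.4931 -0.1978  0.007 ]
[413 198   8   5  16] [416.4 200.2] [ 0.237 -0.337  0.007]
[ 49 201   6   6  20] [ 51.8 203.2] [1.0156 0.2394 0.007 ]
[ 55 203  40  24 143] [ 75.4 216.2] [0.9172 0.2398 0.007 ]
[ 44 211  19   8  67] [ 50.8 214.6] [0.9721 0.2708 0.007 ]
[ 41 217   8   4  18] [ 43.8 218.9] [0.9696 0.2913 0.007 ]
[397 220  25  10  76] [408.4 225.2] [ 0.2225 -0.2095  0.007 ]
[228 224  23   6 107] [240.  227.1] [0.5579 0.0385 0.007 ]
[452 225  16   5  51] [458.6 227.4] [ 0.1175 -0.2737  0.007 ]
[207 226  13   4  30] [213.3 228.2] [0.6078 0.0796 0.007 ]
[393 226  11   4  19] [397.4 227.9] [ 0.2415 -0.1825  0.007 ]
```

View pics/w3.png

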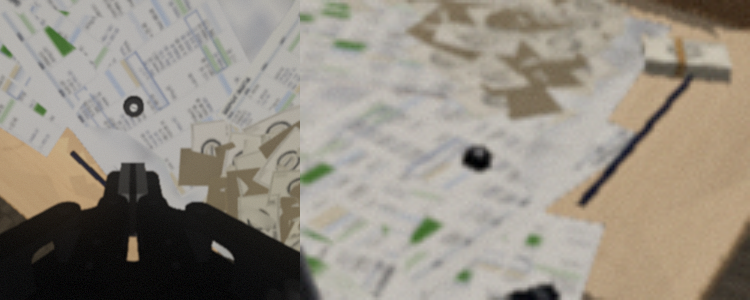

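The foot is still at (0.498, -0.199) and has not moved. The wrist picture shows the closed fingertips at about (253,223). I'll check that against the stated tip geometry.

```bash
python3 - <<'E'
from h import *
p=optics.camera_params('wrist');s=monitor.observe();R=rot(s['tool_rot'])
for d in (-.005,0,.014,.03):print(d,proj(p,s['position']+R[:,0]*d).round(1))
c=rot(p['rotation']);print('cam in tool',(R.T@(p['origin']-s['position'])).round(4),(R.T@c).round(3))
sc=optics.camera_params('scene');t=optics.camera_params('top')
for d in (0,.014):
    print('scene tip',proj(sc,s['position']+R[:,0]*d).round(1),'top tip',proj(t,s['position']+R[:,0]*d).round(1))
a=optics.grab_frame('scene')[:,:,::-1];b=optics.grab_frame('top')[:,:,::-1]
cv2.imwrite('pics/s4.png',np.hstack([cv2.resize(a[60:220,230:390],None,fx=2.4,fy=2.4),cv2.resize(b[170:330,240:400],None,fx=2.4,fy=2.4)]))
E
```

```text
-0.005 [252.6 233.9]
0 [252.6 230.2]
0.014 [252.5 220.8]
0.03 [252.5 211.6]
cam in tool [-0.1518 -0.0002 -0.0734] [[-0.    -0.287  0.958]
 [ 1.     0.     0.   ]
 [-0.     0.958  0.287]]
scene tip [314.4 127.1] top tip [336.9 228.4]
scene tip [313.9 132.3] top tip [336.  229.4]
```

View pics/s4.png

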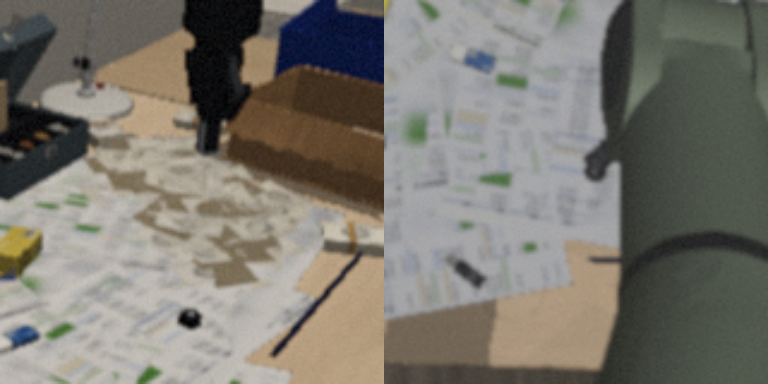

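In the scene view the visible tip is at about (316,123), against a predicted (314,132), so it looks roughly 25 mm higher than reported. The foot's size in the wrist view (36 px at a supposed 0.19 m) says the same. So the reported z seems to be about 25 mm too low, and the jaws passed over the foot. I'll go down step by step and watch the force.

Call:
arm_command:
  delta_pos:
    - [0,0,0.2]
    - [0.9,0,0]
    - [1,0,0]
    - [1,0,0]
    - [1,0,0]
    - [1,0,0]
    - [0.6,0,0]
    - [0.3,0,0]
    - [0,0,0]
    - [0,0,0]
  rotation:
    - [0,0,0]
    - [0,0,0]
    - [0,0,0]
    - [0,0,0]
    - [0,0,0]
    - [0,0,0]
    - [0,0,0]
    - [0,0,0]
    - [0,0,0]
    - [0,0,0]
  gripper: -0.2

```text
clock: 6.1
position: [0.4844, -0.2019, 0.0115]
tool_rot: [-1.265, 1.556, 2.703]
force: [1.0, -0.4, 0.3]
grip_width: 0.0511
```

```bash
python3 - <<'E'
from h import *
togo([.493,-.201,.01],down(np.radians(-43)));print(monitor.observe()['force'])
p=optics.camera_params('wrist');im=optics.grab_frame('wrist')[:,:,::-1];s=optics.camera_params('scene');a=optics.grab_frame('scene')[:,:,::-1]
cv2.imwrite('pics/s5.png',np.hstack([cv2.resize(a[140:220,250:370],None,fx=3.2,fy=3.2)[:256],cv2.resize(im[130:290,130:370],None,fx=1.6,fy=1.6)]))
q=monitor.observe();R=rot(q['tool_rot'])
for w in(-.026,.026):print(proj(s,q['position']+R[:,0]*.014+R[:,1]*w))
print('foot in wrist',proj(p,[.493,-.201,.014]))
E
```

```text
t 6.1 pos [ 0.4844 -0.2019  0.0115] q [ 0.43  0.7  -0.19  1.98  0.26  0.5  -0.7 ] w 0.0511
shift/30mm [ 0.05  0.19 -0.22] turn/6deg [0.06 0.04 0.13]
[ 1.01204238 -0.39468782  0.25651414]
[315.11680996 200.98518512]
[308.51114514 191.19490703]
foot in wrist [262.15935946 222.0928777 ]
```

View pics/s5.png

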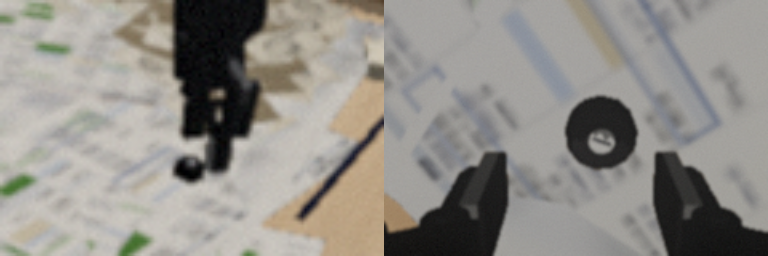

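The tips are again about 9 px above their predicted place in the scene view, and in the wrist view the foot at (265,212) lies ahead of and below the tips. I'll centre on it and descend guarded.

Call:
arm_command:
  delta_pos:
    - [0,0.22,-0.12]
    - [0.3,0,0]
    - [0.2,0,0]
    - [0,0,0]
  rotation:
    - [0,0,0.13]
    - [0,0,0]
    - [0,0,0]
    - [0,0,0]

```text
clock: 6.6
position: [0.4943, -0.2047, -0.0021]
tool_rot: [1.197, 1.564, -1.118]
force: [-0.8, 0.0, -0.4]
grip_width: 0.0514
```

The reported tips are 16 mm below the desk with no contact force, which confirms the height bias. I'll carry on down.

Call:
arm_command:
  delta_pos:
    - [0.15,0,0]
    - [0.1,0,0]
    - [0,0,0]
  rotation:
    - [0,0,0]
    - [0,0,0]
    - [0,0,0]

```text
clock: 6.9
position: [0.4941, -0.2046, -0.0106]
tool_rot: [1.128, 1.565, -1.188]
force: [0.5, -0.2, 0.8]
grip_width: 0.0512
```

```bash
python3 - <<'E'
from h import *
togo([.493,-.201,-.01],down(np.radians(-43)));print(monitor.observe()['force'])
p=optics.camera_params('wrist');im=optics.grab_frame('wrist')[:,:,::-1]
cv2.imwrite('pics/w6.png',cv2.resize(im[130:290,130:370],None,fx=2,fy=2))
E
```

```text
t 6.9 pos [ 0.4941 -0.2046 -0.0106] q [ 0.4   0.74 -0.17  1.97  0.28  0.45 -0.72] w 0.0512
shift/30mm [-0.02 -0.11 -0.07] turn/6deg [ 0.06  0.02 -0.05]
[ 0.49956876 -0.19052377  0.78909897]
```

View pics/w6.png

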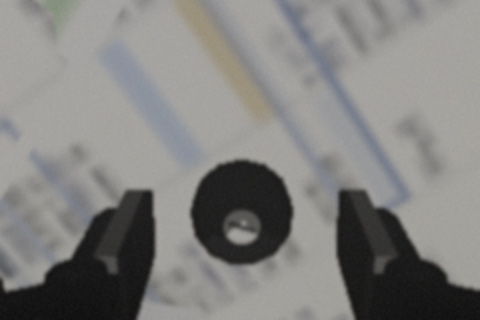

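The foot is now between the jaws at crop (242,212). It spans 100 px against a 185 px gap, a ratio that matches 28/51 mm, so the tips are at foot depth. Closing.

Call:
arm_command:
  delta_pos:
    - [0,0,0]
    - [0,0,0]
    - [0,0,0]
    - [0,0,0]
    - [0,0,0]
    - [0,0,0]
  rotation:
    - [0,0,0]
    - [0,0,0]
    - [0,0,0]
    - [0,0,0]
    - [0,0,0]
    - [0,0,0]
  gripper: 1
  grip_force: 40

```text
clock: 7.55
position: [0.4943, -0.2047, -0.0092]
tool_rot: [1.206, 1.564, -1.109]
force: [-1.0, 1.2, -0.8]
grip_width: 0.0257
```

Call:
arm_command:
  delta_pos:
    - [-0.2,0,0]
    - [-0.4,0,0]
    - [-0.8,0,0]
    - [-1,0,0]
    - [-1,0,0]
    - [-1,0,0]
    - [-1,0,0]
    - [-0.7,0,0]
    - [-0.3,0,0]
  rotation:
    - [0,0,0]
    - [0,0,0]
    - [0,0,0]
    - [0,0,0]
    - [0,0,0]
    - [0,0,0]
    - [0,0,0]
    - [0,0,0]
    - [0,0,0]

```text
clock: 8.45
position: [0.4924, -0.2028, 0.1961]
tool_rot: [1.233, 1.564, -1.082]
force: [0.5, -0.2, -1.7]
grip_width: 0.0257
```

```bash
python3 - <<'E'
from h import *
a=np.radians(137.2);tx=np.array([np.cos(a),np.sin(a),0]);ty=np.array([-np.sin(a),np.cos(a),0])
C=np.array([.502,.173,0]);d=C+.03*tx+.040*ty
togo(d+[0,0,.19],down(np.radians(-43)))
s=optics.camera_params('scene');a=optics.grab_frame('scene')[:,:,::-1]
m=cv2.inRange(a[183:202,300:320],(0,0,0),(60,60,60));print('dark at old place',(m>0).sum())
p=optics.camera_params('wrist');im=optics.grab_frame('wrist')[:,:,::-1]
cv2.imwrite('pics/w7.png',im)
# tip height check in scene: lowest dark px around
q=monitor.observe();print(proj(s,q['position']+[0,0,-.014]))
m=cv2.inRange(a,(0,0,0),(55,55,55));n,l,st,ce=cv2.connectedComponentsWithStats(m[60:200,290:350])
i=1+np.argmax(st[1:,4]);ys,xs=np.where(l==i);k=ys>=ys.max()-2;print('lowest',xs[k].mean()+290,ys.max()+60)
E
```

```text
t 8.45 pos [ 0.4924 -0.2028  0.1961] q [ 0.48  0.41 -0.27  1.86  0.15  0.88 -0.61] w 0.0257
shift/30mm [ 0.13 -9.25 -8.11] turn/6deg [ 0.06  0.02 -0.06]
dark at old place 0
[316.36350845 134.52574362]
lowest 319.36 127
```

The foot is held: the opening is 25.7 mm and its old place is empty. I'll move over the tray's empty half now.

Call:
arm_command:
  delta_pos:
    - [0,-0.92,-0.81]
    - [0,-0.92,-0.81]
    - [0,-0.92,-0.81]
    - [0,-0.92,-0.81]
    - [0,-0.92,-0.81]
    - [0,-0.92,-0.81]
    - [0,-0.92,-0.81]
    - [0,-0.92,-0.81]
    - [0,-0.92,-0.81]
    - [0,-0.92,-0.81]
  rotation:
    - [0,0,0]
    - [0,0,0]
    - [0,0,0]
    - [0,0,0]
    - [0,0,0]
    - [0,0,0]
    - [0,0,0]
    - [0,0,0]
    - [0,0,0]
    - [0,0,0]

```text
clock: 9.55
position: [0.4471, 0.1706, 0.1825]
tool_rot: [-0.223, 1.557, -2.546]
force: [0.3, -0.5, -0.1]
grip_width: 0.0255
```

Call:
arm_command:
  delta_pos:
    - [0,0,0]
    - [0,0,0]
  rotation:
    - [0,0,0]
    - [0,0,0]

```text
clock: 9.75
position: [0.4448, 0.1754, 0.1804]
tool_rot: [-0.378, 1.554, -2.694]
force: [-0.2, -0.9, -0.3]
grip_width: 0.0259
```

```bash
python3 - <<'E'
from h import *
a=np.radians(137.2);tx=np.array([np.cos(a),np.sin(a),0]);ty=np.array([-np.sin(a),np.cos(a),0])
C=np.array([.502,.173,0]);d=C+.03*tx+.040*ty
togo(d+[0,0,.19],down(np.radians(-43)))
s=optics.camera_params('scene');im=optics.grab_frame('scene')[:,:,::-1];p=optics.camera_params('wrist');w=optics.grab_frame('wrist')[:,:,::-1]
q=monitor.observe();R=rot(q['tool_rot'])
for b in (0,.025):
  print(proj(s,q['position']+R[:,0]*.014+[0,0,b]))
  P=dict(p);P['origin']=p['origin']+[0,0,b];Q=P
  print('bar ends/centre in wrist',[proj(P,C+k*tx+[0,0,.115]).round(0) for k in(-.09,0,.09)],'cut',proj(P,C+.074*tx+.054*ty+[0,0,.053]).round(0))
cv2.imwrite('pics/x8.png',np.hstack([cv2.resize(im[110:320,130:320],(434,480)),w[:,100:436][:384].copy() if 0 else cv2.resize(w,(366,275)).copy()[:275] if 0 else cv2.copyMakeBorder(cv2.resize(w,(366,275)),0,205,0,0,cv2.BORDER_CONSTANT)]))
E
```

```text
t 9.75 pos [0.4448 0.1754 0.1804] q [-0.18  0.38 -0.4   1.99  0.19  0.83 -1.44] w 0.0259
shift/30mm [-0.32  0.45  0.1 ] turn/6deg [0.05 0.15 0.06]
[247.45426318 216.29411629]
bar ends/centre in wrist [array([422., 151.]), array([308., 151.]), array([195., 150.])] cut [225. 190.]
[247.64300653 205.12324553]
bar ends/centre in wrist [array([405., 146.]), array([303., 146.]), array([201., 145.])] cut [227. 183.]
```

View pics/x8.png

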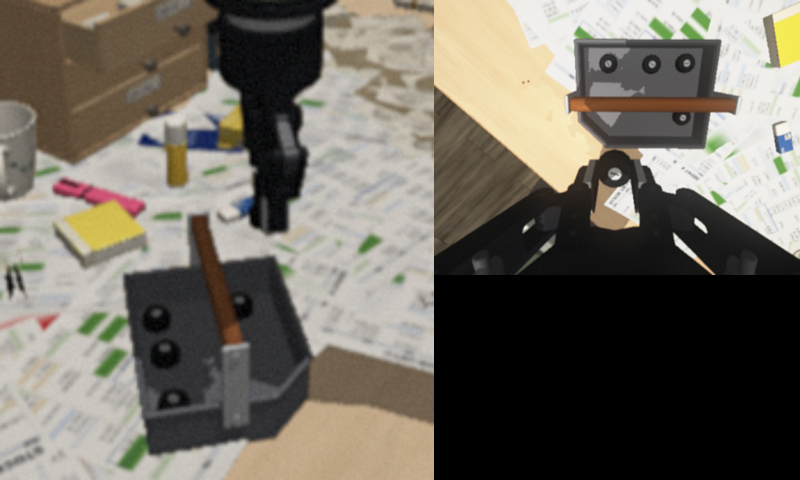

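The wrist view shows the bar from about (187,145) to (425,145), matching the predicted tray pose with a z bias of about 0.02. The foot is still held at (253,241). I'll tilt 15° away from the bar and go down over tray (0.012, 0.045).

```bash
cat >> h.py <<'E'
B=.022;a_=np.radians(137.2);tx=np.array([np.cos(a_),np.sin(a_),0]);ty=np.array([-np.sin(a_),np.cos(a_),0]);C=np.array([.502,.173,0])
E
python3 - <<'E'
from h import *
togo(C+.012*tx+.047*ty+[0,0,.18],down(np.radians(-43),-np.radians(15),tx))
E
```

```text
t 9.85 pos [0.4452 0.1748 0.1807] q [-0.18  0.38 -0.4   1.99  0.19  0.83 -1.44] w 0.0256
shift/30mm [0.02 1.03 0.32] turn/6deg [0.03 2.64 0.05]
```

Call:
arm_command:
  delta_pos:
    - [0,0.5,0.16]
    - [0,0.5,0.16]
    - [0,0,0]
    - [0,0,0]
    - [0,0,0]
    - [0,0,0]
  rotation:
    - [0,0,0]
    - [0,0,0]
    - [0,0.9,0]
    - [0,0.9,0]
    - [0,0.8,0]
    - [0,0,0]

```text
clock: 10.45
position: [0.4619, 0.1392, 0.179]
tool_rot: [-3.126, 1.308, 0.83]
force: [-0.9, -0.6, 0.1]
grip_width: 0.0254
```

```bash
python3 - <<'E'
from h import *
togo(C+.012*tx+.047*ty+[0,0,.1],down(np.radians(-43),-np.radians(15),tx))
togo(C+.012*tx+.047*ty+[0,0,.05-B],down(np.radians(-43),-np.radians(15),tx))
E
```

```text
t 10.45 pos [0.4619 0.1392 0.179 ] q [ 0.08  0.29 -0.48  2.17  0.04  0.47 -1.16] w 0.0254
shift/30mm [ 2.59 -0.18  0.52] turn/6deg [-0.06 -0.01  0.01]
t 10.45 pos [0.4619 0.1392 0.179 ] q [ 0.08  0.29 -0.48  2.17  0.04  0.47 -1.16] w 0.0254
shift/30mm [ 4.9  -0.17  1.15] turn/6deg [-0.06 -0.01  0.01]
```

Call:
arm_command:
  delta_pos:
    - [0,-0.17,-0.05]
    - [0.7,0,0.17]
    - [0.9,0,0.22]
    - [0.9,0,0.22]
    - [0.8,0,0.2]
    - [0.6,0,0.15]
    - [0.3,0,0.08]
    - [0,0,0]
  rotation:
    - [0,0,0]
    - [0,0,0]
    - [0,0,0]
    - [0,0,0]
    - [0,0,0]
    - [0,0,0]
    - [0,0,0]
    - [0,0,0]

```text
clock: 11.25
position: [0.4636, 0.1467, 0.0504]
tool_rot: [3.141, 1.317, 0.812]
force: [0.0, 0.2, -0.1]
grip_width: 0.0259
```

```bash
python3 - <<'E'
from h import *
togo(C+.012*tx+.047*ty+[0,0,.05-B],down(np.radians(-43),-np.radians(15),tx))
w=optics.grab_frame('wrist')[:,:,::-1];s=optics.grab_frame('scene')[:,:,::-1]
cv2.imwrite('pics/x9.png',np.hstack([cv2.resize(s[140:310,160:330],(384,384)),cv2.resize(w,(416,312)) if 0 else cv2.copyMakeBorder(cv2.resize(w,(416,312)),0,72,0,0,cv2.BORDER_CONSTANT)]))
E
```

```text
t 11.25 pos [0.4636 0.1467 0.0504] q [-0.04  0.56 -0.39  2.25  0.6   0.16 -1.7 ] w 0.0259
shift/30mm [ 0.71 -0.06  0.24] turn/6deg [-0.06  0.08 -0.03]
```

View pics/x9.png

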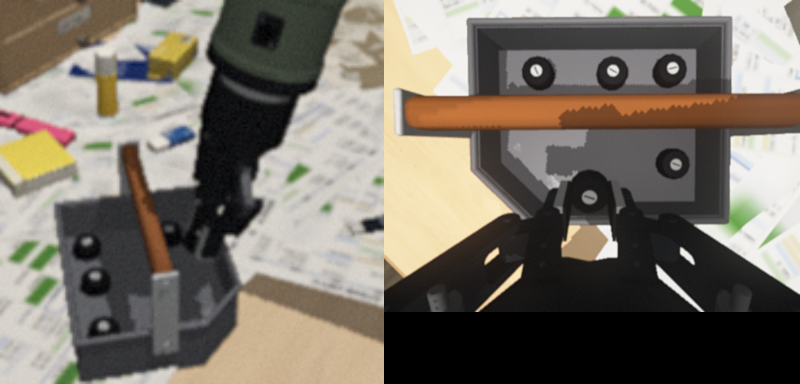

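The scene view shows the foot above the tray's empty half. The wrist view has it at (590,190), inside the near wall. Joint 6 is at its limit, so I'll reduce the tilt and lower a bit further.

Call:
arm_command:
  delta_pos:
    - [0,0,0]
    - [0,0,0]
    - [0.4,0,0.06]
    - [0.3,0,0.04]
    - [0,0,0]
  rotation:
    - [0,-0.6,0]
    - [0,-0.6,0]
    - [0,0,0]
    - [0,0,0]
    - [0,0,0]

```text
clock: 11.85
position: [0.464, 0.1472, 0.0318]
tool_rot: [3.141, 1.444, 0.811]
force: [0.1, -0.4, 0.3]
grip_width: 0.0257
```

```bash
python3 - <<'E'
from h import *
togo(C+.012*tx+.047*ty+[0,0,.05-B],down(np.radians(-43),-np.radians(8),tx))
s=monitor.observe();R=rot(s['tool_rot']);f=s['position']+R[:,0]*.013+[0,0,B]-C;print('foot tray',f@tx,f@ty,f[2],s['force'])
E
```

```text
t 11.85 pos [0.464  0.1472 0.0318] q [-0.08  0.61 -0.4   2.17  0.58  0.33 -1.71] w 0.0257
shift/30mm [ 0.12 -0.05  0.09] turn/6deg [-0.08  0.12 -0.02]
foot tray 0.010348681384468057 0.043072588137854466 0.04092432304492126 [ 0.10295557 -0.44151031  0.25270751]
```

Foot at tray (0.010, 0.043), about 41 mm up. Release (partly open), wait, then back out along the tool axis.

Call:
arm_command:
  delta_pos:
    - [0,0,0]
    - [0,0,0]
    - [0,0,0]
    - [0,0,0]
    - [0,0,0]
  rotation:
    - [0,0,0]
    - [0,0,0]
    - [0,0,0]
    - [0,0,0]
    - [0,0,0]
  gripper: 0.02

```text
clock: 12.35
position: [0.4632, 0.1465, 0.032]
tool_rot: [-3.14, 1.443, 0.812]
force: [0.3, 0.4, -0.7]
grip_width: 0.0417
```

Call:
arm_command:
  delta_pos:
    - [-0.5,0,0]
    - [-1,0,0]
    - [-1,0,0]
    - [-1,0,0]
    - [-1,0,0]
    - [-1,0,0]
    - [0,0,0]
    - [0,0,0]
  rotation:
    - [0,0,0]
    - [0,0,0]
    - [0,0,0]
    - [0,0,0]
    - [0,0,0]
    - [0,0,0]
    - [0,-0.9,0]
    - [0,-0.5,0]

```text
clock: 13.15
position: [0.4472, 0.1278, 0.2031]
tool_rot: [0.049, 1.547, -2.285]
force: [-0.6, -0.3, -0.6]
grip_width: 0.0419
```

```bash
python3 - <<'E'
from h import *
p=optics.camera_params('wrist');p['origin']=p['origin']+[0,0,B]
w=optics.grab_frame('wrist')[:,:,::-1];s=optics.grab_frame('scene')[:,:,::-1]
cv2.imwrite('pics/x10.png',np.hstack([cv2.resize(s[140:310,160:330],(384,384)),cv2.copyMakeBorder(cv2.resize(w,(416,312)),0,72,0,0,cv2.BORDER_CONSTANT)]))
hsv=cv2.cvtColor(w,cv2.COLOR_BGR2HSV);m=cv2.inRange(hsv,(5,120,60),(18,255,255));n,l,st,ce=cv2.connectedComponentsWithStats(m)
i=1+np.argmax(st[1:,4]);ys,xs=np.where(l==i);r=cv2.minAreaRect(np.c_[xs,ys].astype(np.float32));print(st[i],r)
print([ray(p,q,.115).round(4) for q in cv2.boxPoints(r)],'ctr',ray(p,r[0],.115).round(4))
print('pred',[proj(p,C+k*tx+[0,0,.115]).round(0) for k in(-.1,0,.1)])
for y in(47,-133): togo(C+[0,0,.17],down(np.radians(y)))
E
```

```text
[ 150   91  220   22 3947] ((259.5129089355469, 101.53108978271484), (19.14850425720215, 219.14537048339844), 89.28384399414062)
[array([0.436 , 0.2493, 0.115 ]), array([0.5798, 0.115 , 0.115 ]), array([0.5701, 0.1014, 0.115 ]), array([0.4232, 0.2385, 0.115 ])] ctr [0.5024 0.176  0.115 ]
pred [array([372., 102.]), array([262., 104.]), array([152., 106.])]
t 13.25 pos [0.4471 0.129  0.2022] q [ 0.13  0.37 -0.69  1.99  0.3   0.91 -1.47] w 0.0421
shift/30mm [ 1.02  0.31 -2.35] turn/6deg [-15.1    0.16   0.17]
t 13.25 pos [0.4471 0.129  0.2022] q [ 0.13  0.37 -0.69  1.99  0.3   0.91 -1.47] w 0.0421
shift/30mm [ 1.02  0.31 -2.35] turn/6deg [14.9   0.17 -0.16]
```

View pics/x10.png

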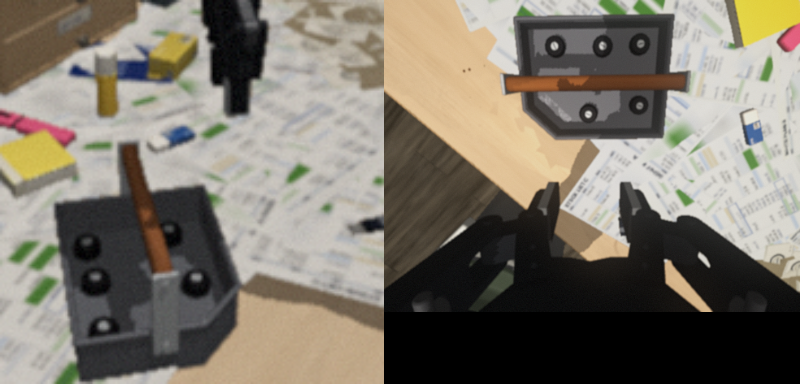

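All five feet are in the tray: three on the far side, and two on the near side with the stray at scaled (588,113). The tray still stands. Wrist measurement of the bar gives centre (0.502, 0.176), yaw 137°. I've now viewed 12 pictures, so from here I'll check by numbers only. Next I turn 90° for the bar.

Call:
arm_command:
  delta_pos:
    - [0,0,0]
    - [0,0,0]
    - [0,0,0]
    - [0,0,0]
    - [0,0,0]
    - [0,0,0]
    - [0,0,0]
    - [0,0,0]
    - [0,0,0]
    - [0,0,0]
  rotation:
    - [-1,0,0]
    - [-1,0,0]
    - [-1,0,0]
    - [-1,0,0]
    - [-1,0,0]
    - [-1,0,0]
    - [-1,0,0]
    - [-1,0,0]
    - [-1,0,0]
    - [-1,0,0]
  gripper: -0.5

```text
clock: 14.25
position: [0.4425, 0.1286, 0.1983]
tool_rot: [-1.569, 1.559, -2.809]
force: [0.2, -0.0, -0.5]
grip_width: 0.0637
```

```bash
sed -i 's/C=np.array(\[.502,.173,0\])/C=np.array([.502,.175,0])/' h.py; python3 - <<'E'
from h import *
togo(C+[0,0,.17],down(np.radians(47)))
E
```

```text
t 14.25 pos [0.4425 0.1286 0.1983] q [ 0.33  0.43 -0.95  2.    0.43  0.94 -0.51] w 0.0637
shift/30mm [ 0.92  2.39 -0.82] turn/6deg [-4.67 -0.03  0.11]
```

Call:
arm_command:
  delta_pos:
    - [0,0.8,-0.27]
    - [0,0.8,-0.27]
    - [0,0.8,-0.27]
    - [0,0,0]
    - [0,0,0]
    - [0,0,0]
    - [0,0,0]
    - [0,0,0]
    - [0,0,0]
  rotation:
    - [0,0,0]
    - [0,0,0]
    - [0,0,0]
    - [-1,0,0]
    - [-1,0,0]
    - [-1,0,0]
    - [-1,0,0]
    - [-0.6,0,0.1]
    - [0,0,0]

```text
clock: 15.15
position: [0.5003, 0.1758, 0.1933]
tool_rot: [2.489, 1.555, 1.758]
force: [0.4, -0.1, -0.6]
grip_width: 0.0644
```

```bash
python3 - <<'E'
from h import *
togo(C+[0,0,.15],down(np.radians(47)))
p=optics.camera_params('wrist');p['origin']=p['origin']+[0,0,B];w=optics.grab_frame('wrist')[:,:,::-1]
hsv=cv2.cvtColor(w,cv2.COLOR_BGR2HSV);m=cv2.inRange(hsv,(5,120,60),(18,255,255));m[:,:150]=0;m[:,350:]=0
n,l,st,ce=cv2.connectedComponentsWithStats(m)
for i in np.argsort(-st[1:,4])[:2]+1:
    ys,xs=np.where(l==i);r=cv2.minAreaRect(np.c_[xs,ys].astype(np.float32));print(st[i],r)
    for y in np.linspace(ys.min()+5,ys.max()-5,4).astype(int):
        k=xs[ys==y];A,Bq=ray(p,(k.min(),y),.115),ray(p,(k.max(),y),.115);M=(A+Bq)/2-C;print(y,'width',np.linalg.norm(A-Bq).round(4),'x,y tray',(M@tx).round(4),(M@ty).round(4))
E
```

```text
t 15.15 pos [0.5003 0.1758 0.1933] q [ 0.29  0.59 -1.03  1.85  0.57  1.03 -0.13] w 0.0644
shift/30mm [1.44 0.   0.08] turn/6deg [ 0.19 -0.12 -0.09]
[ 244   81   21  201 3270] ((253.7853546142578, 180.99041748046875), (18.119173049926758, 200.129638671875), 0.7690247297286987)
86 width 0.0157 x,y tray 0.0912 -0.0016
149 width 0.0148 x,y tray 0.0363 -0.0018
212 width 0.0148 x,y tray -0.026 -0.0014
276 width 0.0127 x,y tray -0.0985 -0.001
[273   1   2   2   3] ((273.2500305175781, 1.75), (1.4142134189605713, 0.7071067094802856), 45.0)Traceback (most recent call last):
  File "<stdin>", line 9, in <module>
    return umr_minimum(a, axis, None, out, keepdims, initial, where)
ValueError: zero-size array to reduction operation minimum which has no identity
```

The bar is centred: it is within 2 mm in tray y, and its measured width of 15–16 mm matches the given 16 mm. Descend to reported z ≈ 0.078.

Call:
arm_command:
  delta_pos:
    - [0,0.03,0.08]
    - [0.8,0,0]
    - [0.9,0,0]
    - [0.8,0,0]
    - [0.6,0,0]
    - [0.4,0,0]
    - [0.2,0,0]
    - [0,0,0]
  rotation:
    - [0.19,-0.12,-0.09]
    - [0,0,0]
    - [0,0,0]
    - [0,0,0]
    - [0,0,0]
    - [0,0,0]
    - [0,0,0]
    - [0,0,0]

```text
clock: 16.0
position: [0.5042, 0.1752, 0.0791]
tool_rot: [0.027, 1.565, -0.744]
force: [0.2, 1.0, 0.6]
grip_width: 0.0639
```

```bash
python3 - <<'E'
from h import *
togo(C-.0015*ty+[0,0,.100-B],down(np.radians(47.1)));print(monitor.observe()['force'])
E
```

```text
t 16.0 pos [0.5042 0.1752 0.0791] q [ 0.17  0.73 -0.87  1.93  0.76  0.85 -0.32] w 0.0639
shift/30mm [ 0.04 -0.01 -0.05] turn/6deg [-0.21  0.05 -0.  ]
[0.1998013  0.99251482 0.55834093]
```

Call:
arm_command:
  delta_pos:
    - [0,0,-0.05]
    - [0,0,0]
    - [0,0,0]
    - [0,0,0]
    - [0,0,0]
    - [0,0,0]
    - [0,0,0]
    - [0,0,0]
  rotation:
    - [-0.2,0,0]
    - [0,0,0]
    - [0,0,0]
    - [0,0,0]
    - [0,0,0]
    - [0,0,0]
    - [0,0,0]
    - [0,0,0]
  gripper: 1
  grip_force: 90

```text
clock: 16.8
position: [0.5042, 0.1764, 0.0816]
tool_rot: [0.321, 1.563, -0.428]
force: [-0.9, 1.3, -2.2]
grip_width: 0.0145
```

The bar is gripped (14.5 mm opening). Lift slowly, then check the load.

Call:
arm_command:
  delta_pos:
    - [-0.2,0,0]
    - [-0.4,0,0]
    - [-0.6,0,0]
    - [-0.8,0,0]
    - [-0.8,0,0]
    - [-0.8,0,0]
    - [-0.8,0,0]
    - [-0.8,0,0]
    - [-0.8,0,0]
    - [-0.4,0,0]
  rotation:
    - [0,0,0]
    - [0,0,0]
    - [0,0,0]
    - [0,0,0]
    - [0,0,0]
    - [0,0,0]
    - [0,0,0]
    - [0,0,0]
    - [0,0,0]
    - [0,0,0]

```text
clock: 17.8
position: [0.5003, 0.1781, 0.2873]
tool_rot: [0.33, 1.564, -0.416]
force: [-0.3, 0.3, -2.4]
grip_width: 0.0144
```

Call:
arm_command:
  delta_pos:
    - [-0.2,0.2,0.2]
    - [-0.4,0.4,0.4]
    - [-0.4,0.4,0.4]
    - [-0.4,0.4,0.4]
    - [-0.2,0.4,0.4]
    - [0,0.1,0.1]
    - [0,0,0]
  rotation:
    - [0,0,0]
    - [0,0,0]
    - [0,0,0]
    - [0,0,0]
    - [0,0,0]
    - [0,0,0]
    - [0,0,0]

```text
clock: 18.5
position: [0.5811, 0.1816, 0.3409]
tool_rot: [0.292, 1.563, -0.451]
force: [-0.5, 0.4, -3.2]
grip_width: 0.0142
```

```bash
python3 - <<'E'
from h import *
s=monitor.observe();print(s['force'],s['moment'],(rot(s['tool_rot'])[:,1]).round(3))
togo([.58,.17,.28],down(np.radians(47)))
E
```

```text
[-0.53952364  0.42015047 -3.19036902] [-0.00801144  0.12348832 -0.03778172] [0.677 0.736 0.002]
t 18.5 pos [0.5811 0.1816 0.3409] q [ 0.25  0.57 -1.04  1.45  0.5   1.4   0.02] w 0.0142
shift/30mm [ 2.03 -0.31  0.22] turn/6deg [ 0.07  0.07 -0.02]
```

The load is about 3 N, matching 0.29 kg for the tray plus five feet. Now tilt towards the cut corner, 3° per row to about 33°.

Call:
arm_command:
  delta_pos:
    - [0,0,0]
    - [0,0,0]
    - [0,0,0]
    - [0,0,0]
    - [0,0,0]
    - [0,0,0]
    - [0,0,0]
    - [0,0,0]
    - [0,0,0]
    - [0,0,0]
  rotation:
    - [0,-0.3,0.3]
    - [0,-0.4,0.4]
    - [0,-0.4,0.4]
    - [0,-0.4,0.4]
    - [0,-0.4,0.4]
    - [0,-0.4,0.4]
    - [0,-0.4,0.4]
    - [0,-0.4,0.4]
    - [0,-0.4,0.4]
    - [0,-0.4,0.4]

```text
clock: 19.5
position: [0.5697, 0.1809, 0.3347]
tool_rot: [0.775, 0.978, 0.039]
force: [0.7, -0.2, -3.4]
grip_width: 0.0146
```

Call:
arm_command:
  delta_pos:
    - [0,0,0]
    - [0,0,0]
    - [0,0,0]
    - [0,0,0]
    - [0,0,0]
    - [0,0,0]
    - [0,0,0]
    - [0,0,0]
  rotation:
    - [0,0,0]
    - [0,0,0]
    - [0,0,0]
    - [0,0,0]
    - [0,0,0]
    - [0,0,0]
    - [0,0,0]
    - [0,0,0]

```text
clock: 20.3
position: [0.5674, 0.1803, 0.3333]
tool_rot: [0.772, 0.984, 0.036]
force: [0.1, -0.5, -2.9]
grip_width: 0.014
```

```bash
cat >> h.py <<'E'
def tray():
    "tray frame from the grip: axes and origin (true z)"
    s=monitor.observe();R=rot(s['tool_rot']);X=-R[:,2];Y=-R[:,1];Z=-R[:,0]
    O=s['position']+[0,0,B]-.005*R[:,0]-.105*Z
    return s,X,Y,Z,O
E
python3 - <<'E'
from h import *
s,X,Y,Z,O=tray()
print(s['clock'],'x below level',np.degrees(np.arcsin(-X[2])),'y',np.degrees(np.arcsin(-Y[2])),'foot z',(O+.074*X+.054*Y)[2],s['position'],s['qpos'].round(2),s['force'],s['moment'],s['grip_width'])
E
```

```text
20.3 x below level 23.383833239471667 y 22.71440528785233 foot z 0.22176889799486282 [0.5674041  0.18030758 0.33325937] [ 0.31  0.22 -1.01  2.    0.86  0.69 -0.4 ] [ 0.0748354  -0.52108103 -2.93438791] [-0.01800989  1.02912647  0.06332521] 0.013958356450777771
```

The tilt is 23° in both tray axes, and the corner foot is at about 0.22 m. I'll locate the feet numerically by rectifying the views onto the plane of the foot tops.

```bash
cat > feet.py <<'E'
from h import *
def rect(name,zt=.024,tag='a'):
    p=optics.camera_params(name);s,X,Y,Z,O=tray()
    if name=='wrist': O=O-[0,0,B]
    im=optics.grab_frame(name)[:,:,::-1];cv2.imwrite(f'pics/{name}_{tag}.png',im)
    src=[];dst=[]
    for x,y in((-.1,-.08),(.1,-.08),(.1,.08),(-.1,.08)):
        src.append(proj(p,O+x*X+y*Y+zt*Z));dst.append([(x+.1)*2000,(y+.08)*2000])
    H=cv2.getPerspectiveTransform(np.float32(src),np.float32(dst))
    return cv2.warpPerspective(im,H,(400,320))
def ascii(w):
    g=cv2.resize(w.max(2),(50,32),interpolation=cv2.INTER_AREA)
    for r in g: print(''.join('@#+-. '[min(5,int(v)//28)] for v in r))
E
python3 - <<'E'
from feet import *
for n in('wrist','scene'):
    w=rect(n);print(n,'cols x -.1..+.1, rows y -.08..+.08');ascii(w)
    g=cv2.medianBlur(w.max(2),5)
    c=cv2.HoughCircles(g,cv2.HOUGH_GRADIENT,1,40,param1=80,param2=14,minRadius=22,maxRadius=34)
    if c is not None: print([( (q[0]/2000-.1).round(3),(q[1]/2000-.08).round(3),round(q[2]/2),int(np.median(g[max(0,int(q[1])-18):int(q[1])+18,max(0,int(q[0])-18):int(q[0])+18]))) for q in c[0][:12]])
E
```

```text
wrist cols x -.1..+.1, rows y -.08..+.08
@@#@######################################+++++++.
@@########+++++++++++++++++++++++++++++++++++++++.
#@@@@#+------------------------------------------.
@@@@@#                                          -.
@@@@@#.                                         -.
@@@@@@+                                         -.
@@@@@###-                                       -.
@@@@@####+.                     .----..         -.
@@@@########+-.                .-------         -.
@@@############-               --------         -.
##########+++##+              .-------.         -.
########+.-------.            --------    .-.   -.
########++##++++--           .---------..------.+.
 ....----+++--------------------------------------
      ................................--------....
     .........................................-...
     .............................................
    .--------..-.................................-
....-++++++++++-----------------------------------
########++##++++--+-------+++++++++++++#+###+###++
########+.--------..  ..  ..+++++++++#@
[... 1732 characters left out ...]
####################################++++++
#########################################+++++++++
###########++#++########++++###++######+++++++++++
@@@@@@@@#+++++++++----------+++--+##+++++++++++++#
@@@@@@##++#+---------------------++++++++++++++###
@@###+++###+++++++++++++++++++++++++++++++++######
#+++###+++++++++++++++++++++++-++++++++++++@######
+###+++++++++++++++++++++++++++++++++++###@@######
#++++++++++++++++++++++++++++++++++++#@@@@@@######
+++++++++++++++++++++++++++++++++++#@@@@@@@@#####+
######+###+++++++++++++++#+-++++####@@##@@@#####+.
@@##+######+------------+#-.-##@@#++##++#@#####-..
#####@@####++++++++++++++##+#@@@#+++#@#######-    
##@@#######################@@##############+.
```

In the wrist view four feet are clearly in the +y half, at about (.056,.03), (.022,.042), (.048,.058) and (-.003,.057). The fifth seems wedged at the +x wall near (.076,.01), partly behind the bar. I'll tilt a little more and shake gently to settle them.

Call:
arm_command:
  delta_pos:
    - [0,0,0]
    - [0,0.25,0.25]
    - [0,-0.25,-0.25]
    - [0,0.25,0.25]
    - [0,-0.25,-0.25]
    - [0,0.2,-0.2]
    - [0,-0.2,0.2]
    - [0,0.25,0.25]
    - [0,-0.25,-0.25]
    - [0,0,0]
  rotation:
    - [0,-0.35,0.35]
    - [0.3,0,0]
    - [-0.3,0,0]
    - [-0.3,0,0]
    - [0.3,0,0]
    - [0.3,0,0]
    - [-0.3,0,0]
    - [0,0,0]
    - [0,0,0]
    - [0,0,0]

```text
clock: 21.4
position: [0.5681, 0.1811, 0.334]
tool_rot: [0.775, 0.934, 0.039]
force: [0.2, 0.7, -2.4]
grip_width: 0.0145
```

Call:
arm_command:
  delta_pos:
    - [0,0,0]
    - [0,0,0]
    - [0,0,0]
    - [0,0,0]
    - [0,0,0]
  rotation:
    - [0,0,0]
    - [0,0,0]
    - [0,0,0]
    - [0,0,0]
    - [0,0,0]

```text
clock: 21.9
position: [0.5686, 0.1816, 0.3345]
tool_rot: [0.776, 0.934, 0.04]
force: [0.1, -0.4, -2.6]
grip_width: 0.0143
```

```bash
python3 - <<'E'
from feet import *
s,X,Y,Z,O=tray()
print(s['clock'],'x below level',np.degrees(np.arcsin(-X[2])),'y',np.degrees(np.arcsin(-Y[2])),'foot z',(O+.074*X+.054*Y)[2],s['position'],s['qpos'].round(2),s['force'],s['moment'],s['grip_width'])
for n in('wrist','top'):
    w=rect(n,tag='b');print(n);ascii(w)
    if n=='wrist':
        g=cv2.medianBlur(w.max(2),5)
        c=cv2.HoughCircles(g,cv2.HOUGH_GRADIENT,1,40,param1=80,param2=14,minRadius=22,maxRadius=34)
        print([( (q[0]/2000-.1).round(3),(q[1]/2000-.08).round(3)) for q in c[0][:12]])
E
```

```text
21.9 x below level 25.13668722899691 y 24.619098109908894 foot z 0.2222000303677489 [0.5685817  0.18164125 0.33450462] [ 0.29  0.2  -0.98  2.04  0.95  0.65 -0.49] [ 0.07580286 -0.43335474 -2.56331547] [-0.12737958  1.08676601 -0.03989436] 0.014295668476160709
wrist
@@#@#######################################++++++.
@@@######++++++++++++++++++++++++++++++++++++++++.
#@@@@##+----------------------------------------+.
@@@@@#...   .                        ..   ...  .-.
@@@@@#.                                         -.
@@@@#@+                                         -.
@@@@@###-                                       -.
@@@@#####+.                                     -.
@@@#########+-.                   .......       -.
#@#############-                 .-------       -.
##########+++##+                 --------       -.
########+.-------.              --------.       -.
########++##++++--             ---------        --
  ...---------------.-.---------------------------
      ...................................----.....
       ...........................................
       ...........
[... 1934 characters left out ...]
---------------------+#############++
  .------.........................-++##########++-
  .++----..........................-+++#######++--
  .+++++-..------------------------+++########+--+
  .+++-+----+--+--+++++-+---+++++++##########++-++
  .+++-----------------------+###++##########+--++
  .+++-----------------------+###############+-+++
  .+++-----------------------+###++##########+-+++
  .+++-------------------++#######+#########++-+++
  .+++------------------+####################+-+++
  .+++------------------+##+--+##+###########+-+++
  .+++------------------+##+--+#+++##########+++++
  .+++-------------------+##+++++++##########+++++
  .++++++++++++++++++++++++####++++###########++++
```

The top and wrist views together now show the floor empty for all x < 0 apart from one foot at (.004,.059), 68 mm from the corner point. The other visible feet are at (.060,.033), (.026,.039) and (.047,.059). The only hidden region is under the bar at x > .03, and anywhere in it lies within about 80 mm of the corner point. Tilt is 25° per axis, the corner is at about 0.22 m, and the grip is firm. Handing in.

```bash
python3 - <<'E'
from h import *
s=monitor.observe();print(s['clock'],abs(s['qd']).max(),s['grip_width'],s['force'])
print(bot.job_done())
E
```

```text
22.0 0.0022084602662361557 0.01428913833879883 [-0.96623037  1.06240116 -2.92686195]
the job is handed in; nothing more can be done
None
```

I put the stray foot in the tray while it stood on the desk, then lifted the tray by its bar and tilted it to the cut-off corner. I handed it in at 22 s, still holding it like that. I couldn't see the fifth foot directly in the last check.

**Last checks:**
- **Tilt and height:** the tray's +x and +y are each about 25° below level, and the cut corner's foot is about 0.22 m above the desk.
- **Steadiness:** the arm is at rest, gripping the bar at 14 mm opening, with a load of about 3 N.
- **Feet:** four feet measured in the corner half, the farthest about 68 mm from the corner point. The fifth is hidden behind the bar. The rest of the floor showed no foot, and anywhere in the hidden patch is within about 80 mm of the corner point.

**What failed or disagreed:**
- **First grasp:** it missed because the arm's reported height was about 20–25 mm lower than the real height. The scene camera and a descent without contact both showed this. I used a 22 mm correction from then on, and the second grasp held.
- **Scene-camera check:** in the tilted pose, the scene camera's view of the tray floor was about 20 mm off what I expected. I relied on the wrist and top views for the feet.
- **Bystanders:** I didn't measure the five other objects again at the end. The arm's path kept clear of them.

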